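# Size a returned dosing ring on the stepped gauge and put it in stock

### The arm

A 6-joint arm with a two-finger parallel gripper is mounted at the origin on a cart in front of the work surface, level with it; the furniture and walls round the work are solid. World frame = base frame: x ahead of the robot, y to its left, z up, the work surface at z = 0. Lengths are in m, angles in rad, forces in N, time in s.
With the tool pointing down it reaches from about 0.3 to 0.775 m from the base axis. Payload 14.6 kg.
Tool frame: the origin (TCP) lies at the very end of the fingers, on their centre line; the grasp point (between the pads) lies 19 mm behind it; z points along the fingers, y is the line along which they close (so a half turn about z gives the same grasp; the last joint's range is limited). The gripper opens to 94 mm and grips with 3 to 60 N. Pads are 16 mm wide; open, the fingers measure 119 mm over their backs; the gripper's body (75 mm by 177 mm) begins 78 mm behind the grasp point.
Start: joints at [-1.196, 0.3, 1.521, -0, 1.321, -0.067], TCP at [0.235, -0.497, 0.205] pointing down, gripper open.
Joint ranges: [-3.03, 3.03], [-0.79, 2.21], [0.23, 2.52], [-1.04, 4.18], [0, 3.07], [-2.55, 2.55]. Speed limits (rad/s): [2.22, 2.22, 2.57, 3.14, 3.14, 3.14].

### API

Orientations are given as a unit quaternion [w, x, y, z].
In Python, from plant import robot, fingers, kinematics, camera, camera_info, ticket, read_t, read_joint_positions, read_qd, read_effort, read_position, read_ee_rot, read_wrist_force, read_torque, read_gripper_width, read_grasp_force gives the robot as it stands. The module is installed in compiled form; this text tells all that it offers. Calls block until the motion is done:
- robot.goto(position, orientation): joint-space move of the TCP to a pose.
- robot.servo_line(position, orientation=None, velocity=0.15): straight line of the TCP; orientation=None keeps the orientation; velocity is the mean speed in m/s.
- robot.move_joints(angles): joint-space move.
- fingers.open_gripper() and fingers.clamp(): open the fingers fully, or close them until they stop; the grip force is fixed at half the most.
- robot.sleep(seconds).
- kinematics.solve_ik(position, orientation): joint angles nearest the present ones, or None.
- camera(name): name is "side" or "top" or "wrist"; returns the picture (400x640x3 uint8, red, green, blue); there is no depth.
- camera_info(name): a dict with "fx", "fy", "cx", "cy" (pixels), "distortion" ([k1, k2, p1, p2, k3] as OpenCV has them; the pictures are not rectified), "world_to_cam" (4x4, takes a point from world to camera coordinates). Camera axes: x right, y up, looking along -z (the intrinsics and any distortion apply to the point x, -y, -z); pixel columns grow to the right and rows downward; lengths in m; the calibration is good to about 2 mm. A picture is of the moment at which its call begins: read the wrist's pose just before it. camera_info takes no time and is no camera call; for the wrist camera it gives the pose at the moment of the call.
A pose or a line that the arm cannot do raises robot.MotionError and nothing moves.
- ticket.sign_off(): hands the job in; it is judged then, once.
Readings, each from a call of its own:
- read_t(): time.
- read_joint_positions(): joint angles.
- read_qd(): joint speeds.
- read_effort(): joint torques, N m.
- read_position(): TCP position.
- read_ee_rot(): TCP orientation.
- read_wrist_force(): force on the tool from outside, world axes, zero at the start.
- read_torque(): the same for the moment, N m.
- read_gripper_width(): finger opening in m.
- read_grasp_force(): force on a finger pad.
Only numpy, scipy, OpenCV 4.12 (cv2) and the standard library are available. Lean on these libraries where they do the work, as an engineer would, in place of code of your own. Each camera call takes 0.05 s, during which the arm holds its last target. There are 200 camera calls.

### The job

Size the unmarked dosing ring that lies on the round rubber mat: slide it down the white stepped gauge and press it gently home until it truly stops (a ring held off centre hangs up on a step too early and reads too small). Then take it off and, without dropping it, lay it flat, fully down, on the seat of the wooden stock stand for its size: small stand if it stopped at the foot of the top step, medium for the middle step, large for the bottom step. Leave the two rings waiting in the steel tray and the other things on the bench where they are.

Things in the scene. Friction and masses are not known exactly. Their poses are not given: they have to be found in the camera images.
- ring_p: one of three lookalike aluminium dosing rings: outside 64 mm, height 22 mm, straight outer wall; bore 48, 53 or 58 mm, which only the gauge tells. Origin at the centre of its underside, z up its axis. One of the three lies flat on the mat and is the one to do; the other two wait in the tray. 60 to 125 g
- ring_q: one of three lookalike aluminium dosing rings: outside 64 mm, height 22 mm, straight outer wall; bore 48, 53 or 58 mm, which only the gauge tells. Origin at the centre of its underside, z up its axis. One of the three lies flat on the mat and is the one to do; the other two wait in the tray. 60 to 125 g
- ring_r: one of three lookalike aluminium dosing rings: outside 64 mm, height 22 mm, straight outer wall; bore 48, 53 or 58 mm, which only the gauge tells. Origin at the centre of its underside, z up its axis. One of the three lies flat on the mat and is the one to do; the other two wait in the tray. 60 to 125 g
- gauge: white plastic stepped ring gauge, upright, fixed, on a steel plate 92 x 92 x 8 mm. Origin: centre of the plate's underside, on the bench; z up along its axis. From its flat top (31 mm across, 66 mm up) a cone widens to the top step at 56; below come three straight steps, with one, two and three lines engraved, each running out below in a 45 degree taper to the next; under all a flange 62 mm across, 24 to 8 mm up
- gauge_top_stop (a point): on the gauge's axis, 46.3 mm up, on the taper below the top step (46.6 mm across, 56 down to 47 mm above the bench): here the underside of a 48 mm ring stops, level, with 0.7 mm play all round. A ring more than 0.7 mm off centre can catch one step too high until shifted sideways
- gauge_middle_stop (a point): on the gauge's axis, 34.8 mm up, on the taper below the middle step (51.6 mm across, 44.5 down to 35.5 mm): here the underside of a 53 mm ring stops, or a 58 mm ring that hangs up off centre. Pushing a ring home takes some 5 to 10 N; contact forces over 35 N damage the gauge
- gauge_bottom_stop (a point): on the gauge's axis, 24 mm up, on the flat flange at the foot of the bottom step (56.6 mm across, 33 down to 24 mm): here the underside of a 58 mm ring stops
- mat: round black rubber mat, 100 mm across, 5 mm thick, fixed; the ring to be sized lies on it, up to 10 mm off its centre. Origin at the centre of its underside, on the bench. Ahead of it to the left stands the turquoise bag sealer, 83 x 380 mm along y, its raised arm reaching 290 mm up: pass high or in front of it
- tray: shallow open steel tray, 100 x 175 mm, walls 24 mm high, fixed, behind the sealer, holding the two waiting rings. Origin at the centre of its underside
- stand_small: turned beech stock stand for 48 mm bore (smallest of three), fixed: foot 80 mm across, 6 mm high; a seat 50.4 mm across, its flat top 14 mm up, with a straight plug 46 mm across on it to 21 mm, coned above, a knob to 45 mm; one dark line. Only its own size, within 1 mm of centre, lies on the seat: a smaller bore stays up on the plug, a larger falls to the foot. Origin: centre of its underside. In a row along y, any order
- stand_medium: turned beech stock stand for 53 mm bore (middle of three), fixed: foot 80 mm across, 6 mm high; a seat 55.4 mm across, its flat top 14 mm up, with a straight plug 51 mm across on it to 21 mm, coned above, a knob to 45 mm; two dark lines. Only its own size, within 1 mm of centre, lies on the seat: a smaller bore stays up on the plug, a larger falls to the foot. Origin: centre of its underside. In a row along y, any order
- stand_large: turned beech stock stand for 58 mm bore (largest of three), fixed: foot 80 mm across, 6 mm high; a seat 60.4 mm across, its flat top 14 mm up, with a straight plug 56 mm across on it to 21 mm, coned above, a knob to 45 mm; three dark lines. Only its own size, within 1 mm of centre, lies on the seat: a smaller bore stays up on the plug, a larger falls to the foot. Origin: centre of its underside. In a row along y, any order
- tamper: steel coffee tamper standing upright, 58 mm across, 78 mm high, loose bystander. Origin at the centre of its underside
- wipe_bottle: small white cleaner bottle with blue cap, 50 mm across, 96 mm high, loose bystander. Origin at the centre of its underside
There are look-alikes about, which are no part of the job. Several things have the shape of the mat; the one meant has the colours described above.

How it is judged:
On the way:
1. the ring from the mat is pushed fully home, level and centred, to the foot of a step of the gauge, with a push of more than 3 N for 0.2 s ((((z of ring_p in the frame of gauge between 0.022 and 0.0258 m or z of ring_p in the frame of gauge between 0.0328 and 0.0366 m or z of ring_p in the frame of gauge between 0.0443 and 0.0481 m) and horizontal distance between ring_p and gauge below 0.0013 m and angle between ring_p's own z axis and vertical below 0.05 rad and contact force between ring_p and gauge above 3 N) or ((z of ring_q in the frame of gauge between 0.022 and 0.0258 m or z of ring_q in the frame of gauge between 0.0328 and 0.0366 m or z of ring_q in the frame of gauge between 0.0443 and 0.0481 m) and horizontal distance between ring_q and gauge below 0.0013 m and angle between ring_q's own z axis and vertical below 0.05 rad and contact force between ring_q and gauge above 3 N) or ((z of ring_r in the frame of gauge between 0.022 and 0.0258 m or z of ring_r in the frame of gauge between 0.0328 and 0.0366 m or z of ring_r in the frame of gauge between 0.0443 and 0.0481 m) and horizontal distance between ring_r and gauge below 0.0013 m and angle between ring_r's own z axis and vertical below 0.05 rad and contact force between ring_r and gauge above 3 N))), for 0.2 s.
At the end, for the whole second after the job is handed in: the ring that lay on the mat lies level (within 3 degrees), centred within 1.7 mm and at rest on the seat (14 mm up) of a stand, which only the stand of its own size allows; the mat is clear; the two other rings are still in the tray and the tamper and bottle within 20 mm of where they stood (((z of ring_p in the frame of stand_small between 0.0122 and 0.0158 m and horizontal distance between ring_p and stand_small below 0.0017 m) or (z of ring_p in the frame of stand_medium between 0.0122 and 0.0158 m and horizontal distance between ring_p and stand_medium below 0.0017 m) or (z of ring_p in the frame of stand_large between 0.0122 and 0.0158 m and horizontal distance between ring_p and stand_large below 0.0017 m) or (z of ring_q in the frame of stand_small between 0.0122 and 0.0158 m and horizontal distance between ring_q and stand_small below 0.0017 m) or (z of ring_q in the frame of stand_medium between 0.0122 and 0.0158 m and horizontal distance between ring_q and stand_medium below 0.0017 m) or (z of ring_q in the frame of stand_large between 0.0122 and 0.0158 m and horizontal distance between ring_q and stand_large below 0.0017 m) or (z of ring_r in the frame of stand_small between 0.0122 and 0.0158 m and horizontal distance between ring_r and stand_small below 0.0017 m) or (z of ring_r in the frame of stand_medium between 0.0122 and 0.0158 m and horizontal distance between ring_r and stand_medium below 0.0017 m) or (z of ring_r in the frame of stand_large between 0.0122 and 0.0158 m and horizontal distance between ring_r and stand_large below 0.0017 m)) and angle between each of ring_p, ring_q, ring_r's own z axis and vertical below 0.05 rad and linear speed of each of ring_p, ring_q, ring_r below 0.02 m/s and horizontal distance between each of ring_p, ring_q, ring_r and mat above 0.09 m and distance of each of tamper, wipe_bottle from where it was at the start of the episode below 0.02 m); the robot touches nothing.
It fails at once if ring and gauge are forced together with more than 35 N (contact force between any of ring_p, ring_q, ring_r and gauge above 35 N).
It fails at once if a ring is dropped (falls free at more than 0.5 m/s) ((contact force between the fingers and ring_p below 0.05 N and linear speed of ring_p above 0.5 m/s) or (contact force between the fingers and ring_q below 0.05 N and linear speed of ring_q above 0.5 m/s) or (contact force between the fingers and ring_r below 0.05 N and linear speed of ring_r above 0.5 m/s)).
It fails at once if a waiting ring is moved by more than 20 mm (distance of each of ring_p, ring_q from where it was at the start of the episode above 0.02 m or distance of each of ring_p, ring_r from where it was at the start of the episode above 0.02 m or distance of each of ring_q, ring_r from where it was at the start of the episode above 0.02 m).
It fails at once if the tamper or bottle is shoved by more than 20 mm (distance of any of tamper, wipe_bottle from where it was at the start of the episode above 0.02 m).
It also fails if it takes over 51 s, if anything falls off the work surface, if the arm or the gripper's body presses on something with over 40 N, if the wrist force passes 120 N, or if a joint passes its speed limit or range.

## Working session

There is one attempt and no reset: what is moved stays moved. The work goes in short steps, each a Python script; the robot and the scene stay as the last script left them, time stands still between calls to the robot, and variables do not carry over. Pictures are saved under pics/ and viewed, at most 10 in all, crops included, and the job is handed in when it is done.

```bash
mkdir -p pics
python3 - <<'E'
from plant import *
import cv2,numpy as np
for n in ["top","side"]:
    im=camera(n); cv2.imwrite(f"pics/{n}0.png",im[:,:,::-1])
    i=camera_info(n); print(n,i["fx"],i["fy"],i["cx"],i["cy"],i["distortion"]); print(np.round(i["world_to_cam"],4).tolist())
i=camera_info("wrist");print(i); print(read_t(),read_ee_rot(),read_gripper_width())
E
```

```text
top 502.431850239363 502.431850239363 310.869449094448 198.6670113989716 [-0.16340933  0.          0.          0.          0.        ]
[[-0.0178, -0.9998, -0.013, -0.0667], [0.9869, -0.0197, 0.16, -0.5748], [-0.1602, -0.0099, 0.987, -1.518], [0.0, 0.0, 0.0, 1.0]]
side 421.12417184790206 421.12417184790206 323.50451937057943 194.1046281298919 [-0.00833821  0.          0.          0.          0.        ]
[[-0.1963, 0.9803, -0.0204, 0.1996], [-0.5244, -0.0874, 0.847, 0.2528], [0.8285, 0.1769, 0.5313, -1.6958], [0.0, 0.0, 0.0, 1.0]]
{'fx': 303.4789873174481, 'fy': 303.4789873174481, 'cx': 319.6454999090856, 'cy': 200.63192711012985, 'distortion': array([0.00838973, 0.        , 0.        , 0.        , 0.        ]), 'world_to_cam': array([[ 4.28061532e-01, -9.03749419e-01, -5.59028945e-04,
        -5.50675476e-01],
       [ 8.72655654e-01,  4.13494650e-01, -2.59796619e-01,
         2.85320246e-02],
       [ 2.35022199e-01,  1.10721099e-01,  9.65663194e-01,
        -3.90444125e-01],
       [ 0.00000000e+00,  0.00000000e+00,  0.00000000e+00,
         1.00000000e+00]])}
0.1 [-4.86003661e-04  9.75704809e-01  2.19088758e-01 -7.28430963e-05] 0.09384466186319114
```

View pics/top0.png

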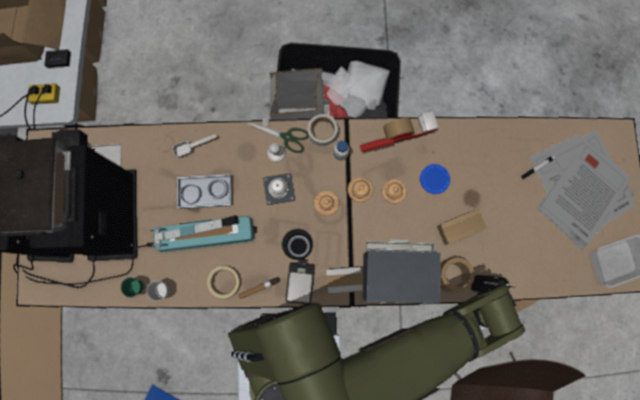

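View pics/side0.png

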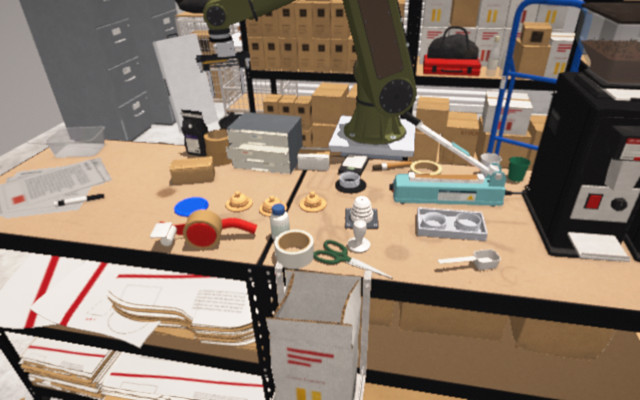

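The top view shows the black mat with its ring at (297,244). Other round things that could be mistaken for it are the blue disc (435,179), the tape rolls (223,281), (323,128) and (457,272), and the tray rings (190,190) and (219,188). The gauge is at (279,188), the stands at (327,203), (360,189) and (393,191), the tamper at about (276,152) and the bottle at (341,150). I choose the black mat at (297,244). The side view shows the mat at (348,182), the gauge at (361,212), and the sealer's raised arm from (480,172) to (415,120).

```bash
cat > h.py <<'E'
from plant import *
import cv2,numpy as np
from scipy.spatial.transform import Rotation as R
def ray(info,px):
    K=np.array([[info["fx"],0,info["cx"]],[0,info["fy"],info["cy"]],[0,0,1]])
    u=cv2.undistortPoints(np.array(px,float).reshape(-1,1,2),K,np.array(info["distortion"]))[:,0]
    W=np.array(info["world_to_cam"]); Rm=W[:3,:3]; c=-Rm.T@W[:3,3]
    d=np.c_[u[:,0],-u[:,1],-np.ones(len(u))]@Rm
    return c,d
def plane(info,px,z):
    c,d=ray(info,px); return c+d*((z-c[2])/d[:,2])[:,None]
def proj(info,P):
    K=np.array([[info["fx"],0,info["cx"]],[0,info["fy"],info["cy"]],[0,0,1]])
    W=np.array(info["world_to_cam"]); q=(W[:3,:3]@np.atleast_2d(P).T).T+W[:3,3]
    q=q*[1,-1,-1]; return cv2.projectPoints(q,np.zeros(3),np.zeros(3),K,np.array(info["distortion"]))[0][:,0]
def quat(yaw):  # tool down, tool y axis at angle yaw from... x axis at yaw
    r=R.from_euler('z',yaw)*R.from_quat([1,0,0,0]); q=r.as_quat(); return [q[3],q[0],q[1],q[2]]
E
python3 - <<'E'
from h import *
i=camera_info("top")
for n,p,z in [("mat",(297,244),.027),("gauge",(279,188),.066),("s1",(327,203),.02),("s2",(360,189),.02),("s3",(393,191),.02),("trayring",(190,190),.024),("trayring2",(219,188),.024),("tamper",(276,152),.07),("bottle",(341,150),.096),("sealerR",(255,230),.05),("sealerL",(150,240),.05),("mouse/scale",(300,283),.03),("box",(401,272),.1)]:
    print(n,np.round(plane(i,[p],z)[0],3))
# sealer arm tip: triangulate side pixel (414,118)
s=camera_info("side"); c,d=ray(s,[(415,120)]); 
for z in (.2,.25,.29): print("tip?",np.round(plane(s,[(415,120)],z)[0],3), np.round(proj(i,plane(s,[(415,120)],z)),0))
w=camera_info("wrist");W=w["world_to_cam"];c=-W[:3,:3].T@W[:3,3]
q=read_ee_rot();Rt=R.from_quat([q[1],q[2],q[3],q[0]])
print("cam in tool",Rt.inv().apply(c-read_position()),"look",Rt.inv().apply(-W[2,:3]),"up",Rt.inv().apply(W[1,:3]),"tool x",Rt.apply([1,0,0]),Rt.apply([0,1,0]))
im=cv2.imread("pics/top0.png")[135:305,145:415]
cv2.imwrite("pics/crop0.png",cv2.resize(im,None,fx=2.9,fy=2.9,interpolation=cv2.INTER_CUBIC))
E
```

```text
mat [ 0.435 -0.032  0.027]
gauge [0.606 0.02  0.066]
s1 [ 0.563 -0.128  0.02 ]
s2 [ 0.606 -0.234  0.02 ]
s3 [ 0.597 -0.339  0.02 ]
trayring [0.613 0.31  0.024]
trayring2 [0.617 0.215 0.024]
tamper [0.719 0.028 0.07 ]
bottle [ 0.714 -0.173  0.096]
sealerR [0.478 0.096 0.05 ]
sealerL [0.452 0.429 0.05 ]
mouse/scale [ 0.314 -0.039  0.03 ]
box [ 0.34 -0.34  0.1 ]
tip? [0.353 0.153 0.2  ] [[228. 270.]]
tip? [0.478 0.15  0.25 ] [[226. 223.]]
tip? [0.577 0.148 0.29 ] [[225. 184.]]
cam in tool [ 0.07418867  0.0008991  -0.17918029] look [-2.59865309e-01  5.59023376e-04  9.65644711e-01] up [ 9.65644696e-01 -4.56305681e-04  2.59865569e-01] tool x [9.04000221e-01 4.27531981e-01 7.08091585e-05] [ 0.42753184 -0.90399976 -0.00098031]
```

View pics/crop0.png

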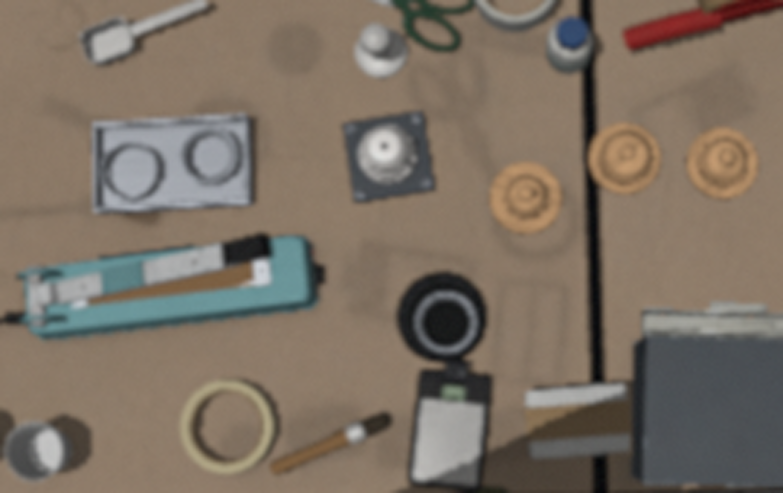

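The crop confirms a bright ring on the black round mat, at crop (443,318). The scale touches the mat's near side, and the gauge and three stands are clear of other things. The sealer arm's tip is near y = 0.15. The first move puts the wrist camera directly above the ring.

```bash
cat >> h.py <<'E'
Y=np.pi/2; OFF=np.array([.0742,.0009,-.1792])
def look(xy,zp,h=.22,yaw=Y,name=None,vel=.25):
    """put wrist camera h above plane zp over xy; returns image, info"""
    t=R.from_euler('z',yaw)*R.from_quat([1,0,0,0]); o=t.apply(OFF)
    p=[xy[0]-o[0],xy[1]-o[1],zp+h-o[2]]
    robot.goto(p,quat(yaw)); robot.sleep(.15)
    info=camera_info("wrist"); im=camera("wrist")[:,:,::-1].copy()
    if name: cv2.imwrite(f"pics/{name}.png",im)
    return im,info
def edgecircle(im,info,xy,z,r,pol,band=.006,n=180):
    """subpixel radial gradient along rays from xy on plane z; pol=+1 edge dark->bright outward, -1 bright->dark, 0 any. Fit a circle."""
    g=cv2.GaussianBlur(cv2.cvtColor(im,cv2.COLOR_BGR2GRAY),(0,0),.7).astype(np.float32)
    c=np.array(xy,float)
    for it in range(5):
        a=np.linspace(0,2*np.pi,n,endpoint=False); rr=np.arange(r-band,r+band,.00025)
        P=np.stack([c[0]+np.outer(np.cos(a),rr),c[1]+np.outer(np.sin(a),rr),np.full((n,len(rr)),z)],-1)
        px=proj(info,P.reshape(-1,3)).astype(np.float32).reshape(n,-1,2)
        v=cv2.remap(g,px[...,0],px[...,1],cv2.INTER_LINEAR)
        d=np.gradient(v,axis=1); d=np.abs(d) if pol==0 else d*pol
        k=np.clip(d.argmax(1),1,len(rr)-2); s=d[np.arange(n),k]
        y0,y1,y2=[d[np.arange(n),k+j] for j in(-1,0,1)]
        re=rr[k]+.00025*np.clip(.5*(y0-y2)/(y0-2*y1+y2+1e-9),-1,1)
        ok=s>.4*np.median(s)
        A=np.c_[np.cos(a),np.sin(a),np.ones(n)]
        for _ in range(4):
            x=np.linalg.lstsq(A[ok],re[ok],rcond=None)[0]; e=np.abs(A@x-re); ok=(s>.4*np.median(s))&(e<max(.0004,2*np.median(e[ok])))
        c=c+x[:2]
    return c,x[2],e[ok].mean(),ok.sum()
E
python3 - <<'E'
from h import *
robot.goto([.435,-.106,.22],quat(Y))
im,i=look((.435,-.032),.027,name="w_ring")
print(read_t(),read_position(),read_wrist_force())
cc=np.array([.435,-.032])
g=cv2.cvtColor(im,cv2.COLOR_BGR2GRAY); px=proj(i,[[*cc,.027]])[0]; print(px)
m=((g>110)&(im.max(2)-im.min(2)<40)).astype(np.uint8)
for c in cv2.findContours(m,0,1)[0]:
    (x,y),r=cv2.minEnclosingCircle(c)
    if cv2.contourArea(c)>1000: print(x,y,r,cv2.contourArea(c),plane(i,[(x,y)],.027)[0])
print(read_joint_positions())
E
```

```text
2.575 [ 0.43503001 -0.1065754   0.0692655 ] [-0.68056925  0.06852479 -1.26173678]
[320.25892031 117.87177062]
383.978515625 345.54095458984375 94.0882339477539 1475.0 [ 0.49040196 -0.2225858   0.027     ]
222.24937438964844 356.2120361328125 62.876712799072266 1847.0 [ 0.3494858  -0.23318074  0.027     ]
472.0 325.5 42.664485931396484 1026.5 [ 0.56404574 -0.20235383  0.027     ]
569.1603393554688 311.4468994140625 84.43223571777344 1941.5 [ 0.64317079 -0.18846749  0.027     ]
439.0 267.0 57.31501770019531 2061.0 [ 0.53052555 -0.14768799  0.027     ]
282.35662841796875 243.6083984375 140.02511596679688 15019.5 [ 0.40528383 -0.12732979  0.027     ]
43.55414962768555 280.27734375 102.94487762451172 8921.0 [ 0.21234273 -0.15862584  0.027     ]
109.0 224.0 54.23108673095703 3629.0 [ 0.27294623 -0.11082148  0.027     ]
309.5198669433594 126.27269744873047 46.72987365722656 6543.5 [ 0.42739162 -0.03774127  0.027     ]
143.48553466796875 113.7638931274414 83.30036163330078 11900.5 [ 0.31154595 -0.02942161  0.027     ]
572.5 53.5 85.34938049316406 11595.0 [0.60291424 0.00901713 0.027     ]
72.77914428710938 33.665645599365234 40.0963134765625 2257.0 [0.27356926 0.02055922 0.027     ]
[-3.22068419e-01  2.48783286e-01  1.93948895e+00  1.88749333e-05
  9.50504477e-01 -3.21927333e-01]
```

View pics/w_ring.png

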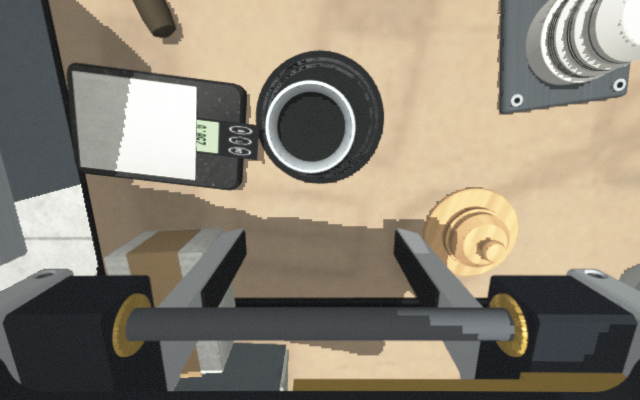

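The wrist view shows the bright ring with its dark bore at (310,126) on the black mat, with the gauge at upper right and a stand at (472,232). Next I measure the ring, gauge and stands from directly above each.

Run:
```python
from h import *
im,i=look((.4275,-.038),.027,name="w_ring2")
c,r,e,n=edgecircle(im,i,(.4275,-.038),.027,.032,-1); print("ring",c,r,e,n)
ci,ri,e,n=edgecircle(im,i,c,.027,.0265,1,band=.004); print("bore",ci,ri,e,n)
robot.goto([.5,-.106,.18],quat(Y))
im,i=look((.606,.02),.024,name="w_gauge")
c=np.array([.606,.02])
for k in range(2): c,r,e,n=edgecircle(im,i,c,.024,.031,-1,band=.008 if k==0 else .004); print("gauge",c,r,e,n)
G=[im[20:230,200:440]]
for k,xy in enumerate([(.563,-.128),(.606,-.234),(.597,-.339)]):
    im,i=look(xy,.014,name=f"w_s{k}")
    for z,r0,b in ((.006,.040,.008),(.006,.040,.004)):
        c,r,e,n=edgecircle(im,i,xy if b>.005 else c,z,r0,0,band=b); print(k,"foot",c,r,e,n)
    G.append(im[20:230,200:440])
print(read_t())
cv2.imwrite("pics/sheet.png",np.vstack([np.hstack(G[:2]),np.hstack(G[2:])]))
cv2.imwrite("pics/sheet.png",cv2.resize(cv2.imread("pics/sheet.png"),None,fx=1.4,fy=1.4))
```

```text
ring [ 0.42766169 -0.03895289] 0.03196165321391263 8.343204079764099e-05 180
bore [ 0.4275756  -0.03580252] 0.026840836164645276 0.00024779872945520834 91
gauge [0.61310502 0.02264422] 0.031075981373928866 9.911858817386169e-05 179
gauge [0.61311087 0.02264619] 0.03107181252258751 9.932268330061467e-05 180
0 foot [ 0.56382902 -0.12769045] 0.03903565960076608 0.00014156601924624732 172
0 foot [ 0.56383767 -0.12770172] 0.03903360042433492 0.0001470073190559897 173
1 foot [ 0.60849803 -0.23407464] 0.03533791070634582 0.0005620642732742168 91
1 foot [ 0.60576748 -0.23808535] 0.039218273257827826 0.0001494706777317436 140
2 foot [ 0.59811219 -0.34660687] 0.039013158108032374 0.00015220476332217196 138
2 foot [ 0.59818387 -0.34655673] 0.03895259343883694 0.00014814988171122845 149
6.825
```

View pics/sheet.png

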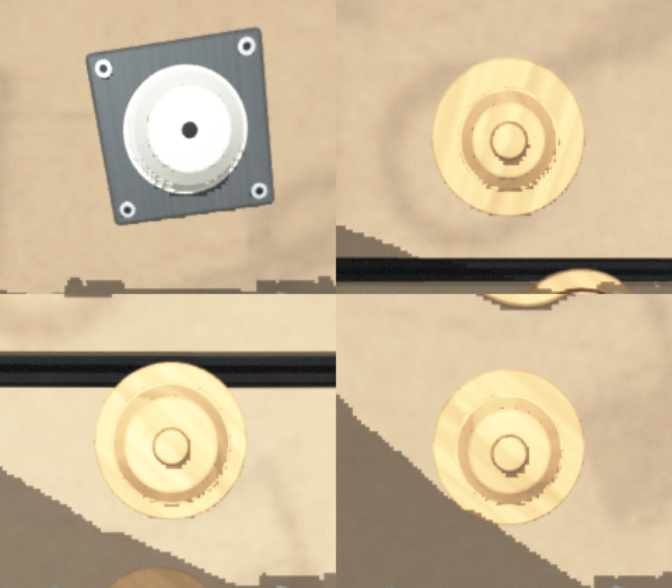

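The sheet shows the gauge centred on its plate, and the three stands with feet found. The middle one (lower left) has the widest seat. The ring and gauge fits match their known sizes to 0.1 mm. Next I square the ring with two crossed clamps on the mat, then look again to find the camera's bias.

Run:
```python
from h import *
def st(s): print(s,round(read_t(),2),np.round(read_position(),5),"F",np.round(read_wrist_force(),2),"w",round(read_gripper_width(),5),"g",round(read_grasp_force(),2))
robot.goto([.45,-.12,.18],quat(Y))
c=np.array([.42766,-.03895])
robot.goto([*c,.10],quat(Y))
for yaw in (Y,0):
    robot.goto([*c,.06],quat(yaw))
    robot.servo_line([*c,.007],velocity=.08); st("down")
    fingers.clamp(); st("clamp"); p=read_position()
    fingers.open_gripper(); robot.servo_line([*c,.06],velocity=.12)
robot.goto([.4276,-.08,.10],quat(Y))
im,i=look(c,.027,name="w_ring3")
cc,r,e,n=edgecircle(im,i,c,.027,.032,-1); print("ring",cc,r,e,n,"bias",cc-p[:2]); st("")
```

```text
down 9.78 [ 0.43294 -0.03994  0.01022] F [15.28 -1.46 23.53] w 0.09372 g 13.59
clamp 10.36 [ 0.42773 -0.03897  0.007  ] F [ 0.64 -0.59  1.8 ] w 0.06366 g 30.0
down 13.82 [ 0.42788 -0.03899  0.00729] F [-0.12  0.17  0.81] w 0.09399 g 0.0
clamp 14.41 [ 0.42771 -0.03896  0.00713] F [-0.7   0.56  2.99] w 0.06368 g 30.0
ring [ 0.42688773 -0.04034259] 0.03195538823234229 8.44273652019199e-05 180 bias [-0.00082686 -0.0013822 ]
 17.63 [ 0.42716 -0.11272  0.06847] F [0.18 0.62 0.39] w 0.09403 g 0.0
```

The clamps closed at 63.7 mm, so they were on the ring. The camera bias is about −1.4 mm and −0.8 mm. The first descent at that yaw landed a finger on the scale's front edge (x was pushed 5 mm), so I grasp closing along y, which was clean. The camera bias then cancels: x comes from the ring-to-gauge difference and y from the clean clamp. Next I grasp and go down the gauge in small force-checked steps.

```bash
cat >> h.py <<'E'
def st(s): print(s,round(read_t(),2),np.round(read_position(),5),"F",np.round(read_wrist_force(),2),"w",round(read_gripper_width(),5),"g",round(read_grasp_force(),2))
def press(xy,z0,zmin,fstop,step=.0005,v=.02):
    b=read_wrist_force(); z=z0
    while z>zmin:
        z-=step; robot.servo_line([*xy,z],velocity=v); f=read_wrist_force()-b
        if f[2]>fstop: break
    return z,f
E
python3 - <<'E'
from h import *
robot.goto([.42771,-.08,.10],quat(0))
c=[.42771,-.03896]
robot.goto([*c,.06],quat(0)); robot.servo_line([*c,.007],velocity=.06); robot.sleep(.2); st("down")
fingers.clamp(); st("clamp"); p=read_position()
robot.servo_line([*c,.13],velocity=.15)
g=[.42771+.18622,.02264+.00138]
robot.goto([*g,.13],quat(0)); robot.servo_line([*g,.072],velocity=.1); robot.sleep(.4); st("above")
z,f=press(g,.072,.044,4,step=.001); robot.sleep(.2); print(z,f); st("contact")
E
```

```text
down 20.67 [ 0.42786 -0.03897  0.00725] F [-0.67  0.61  0.23] w 0.09381 g 0.0
clamp 21.25 [ 0.42771 -0.03896  0.00701] F [-0.14  0.38  0.96] w 0.0635 g 30.0
above 24.16 [0.61401 0.02403 0.07222] F [-0.09  0.19 -1.44] w 0.06375 g 30.0
0.04399999999999997 [ 0.49094896 -0.30545155 -0.12659885]
contact 31.36 [0.61394 0.024   0.04402] F [-0.27  0.11 -1.1 ] w 0.06348 g 30.0
```

Run:
```python
from h import *
g=[.42771+.18622,.02264+.00138]
def go(z,v): 
    robot.servo_line([*g,z],velocity=v); f=read_wrist_force(); print(z,round(read_t(),2),np.round(f,2),np.round(read_position(),5)); return f[2]+1.2
hit=False
for z in (.038,.037,.0362,.0355):
    if go(z,.03)>5: hit=True;break
if not hit:
    if go(.032,.03)<5 and go(.0275,.03)<5:
        for z in (.0265,.0258,.025,.0243):
            if go(z,.03)>5: break
robot.sleep(.4); st("end")
```

```text
0.038 31.71 [ 0.65 -0.09 -2.38] [0.6138  0.02401 0.03768]
0.037 31.96 [-0.13  0.08 -1.25] [0.61393 0.02401 0.03701]
0.0362 32.21 [ 0.04 -0.23  3.01] [0.61411 0.02403 0.03653]
0.0355 32.46 [-4.08 -0.27  8.52] [0.61425 0.02402 0.03638]
end 32.86 [0.61422 0.02403 0.03636] F [-2.84 -0.15  8.35] w 0.06342 g 30.0
```

It stopped at 36.4 mm TCP height with about 9.5 N, so the underside is at about 34.4–34.8 mm, the middle stop. Hanging a 58 mm ring at that height would need it 2.5 mm off centre, and I am well inside that. Before moving on I check the bore and the stands' seat sizes in the saved pictures, which uses no robot time.

Run:
```python
from h import *
w=camera_info("wrist");W=np.array(w["world_to_cam"])
q=read_ee_rot();T=np.eye(4);T[:3,:3]=R.from_quat([q[1],q[2],q[3],q[0]]).as_matrix();T[:3,3]=read_position()
TC=W@T  # tool->cam
def inf(xy,zp):
    t=R.from_euler('z',Y)*R.from_quat([1,0,0,0]);o=t.apply(OFF);M=np.eye(4);M[:3,:3]=t.as_matrix();M[:3,3]=[xy[0]-o[0],xy[1]-o[1],zp+.22-o[2]]
    return dict(w,world_to_cam=TC@np.linalg.inv(M))
def prof(im,info,c,z,rr,pr):
    g=cv2.cvtColor(im,cv2.COLOR_BGR2GRAY).astype(np.float32);a=np.linspace(0,2*np.pi,180)
    out=[]
    for r in rr:
        P=np.c_[c[0]+r*np.cos(a),c[1]+r*np.sin(a),np.full(180,z)];px=proj(info,P).astype(np.float32)
        out.append(np.median(cv2.remap(g,px[:,:1],px[:,1:],cv2.INTER_LINEAR)))
    print(pr,[f"{r*1e3:.1f}:{v:.0f}" for r,v in zip(rr,out)])
im=cv2.imread("pics/w_ring3.png");i=inf((.42766,-.03895),.027)
c,r,e,n=edgecircle(im,i,(.427,-.040),.027,.032,-1);print("ring",c,r)
for rb in(.024,.0265,.029):print("bore",rb,edgecircle(im,i,c,.027,rb,1,band=.0015))
prof(im,i,c,.027,np.arange(.021,.034,.0005),"ring")
for k,xy in enumerate([(.563,-.128),(.606,-.234),(.597,-.339)]):
    im=cv2.imread(f"pics/w_s{k}.png");i=inf(xy,.014)
    c=[(.56384,-.1277),(.6058,-.2381),(.59818,-.34656)][k]
    c,r,e,n=edgecircle(im,i,c,.006,.039,0,band=.003);print(k,"foot",c,r,e,n)
    for rs in(.0252,.0277,.0302):print("  seat",rs,edgecircle(im,i,c,.014,rs,0,band=.0015))
    prof(im,i,c,.014,np.arange(.02,.033,.0005),"  ")
```

```text
ring [ 0.42871382 -0.03999275] 0.0318684628908734
bore 0.024 (array([ 0.42864968, -0.03990615]), np.float64(0.02404252762036217), np.float64(0.0001137597481022292), np.int64(178))
bore 0.0265 (array([ 0.42872678, -0.04006228]), np.float64(0.02502780993080527), np.float64(3.971644612627455e-05), np.int64(168))
bore 0.029 (array([ 0.42874178, -0.0399852 ]), np.float64(0.029502244968015102), np.float64(9.896994721165311e-05), np.int64(177))
ring ['21.0:51', '21.5:51', '22.0:51', '22.5:51', '23.0:53', '23.5:61', '24.0:83', '24.5:111', '25.0:128', '25.5:138', '26.0:146', '26.5:151', '27.0:156', '27.5:161', '28.0:167', '28.5:171', '29.0:181', '29.5:211', '30.0:242', '30.5:251', '31.0:246', '31.5:207', '32.0:133', '32.5:76', '33.0:55', '33.5:52']
0 foot [ 0.56563369 -0.12805881] 0.03899308128107757 0.00014959944969818346 173
  seat 0.0252 (array([ 0.56591477, -0.12896815]), np.float64(0.023993918768957862), np.float64(0.00015656500690531877), np.int64(117))
  seat 0.0277 (array([ 0.56543712, -0.12663175]), np.float64(0.026859935095637853), np.float64(0.0003796576746707142), np.int64(103))
 
[... 1341 characters left out ...]
rray([ 0.60013588, -0.34762731]), np.float64(0.02612169722457574), np.float64(0.00014089608575121952), np.int64(137))
  seat 0.0277 (array([ 0.60019746, -0.3477831 ]), np.float64(0.02627783385171355), np.float64(7.763953630057065e-05), np.int64(141))
  seat 0.0302 (array([ 0.59821546, -0.34525437]), np.float64(0.029297401458860273), np.float64(0.00026993161170149713), np.int64(84))
   ['20.0:225', '20.5:217', '21.0:207', '21.5:194', '22.0:192', '22.5:193', '23.0:193', '23.5:193', '24.0:194', '24.5:195', '25.0:197', '25.5:201', '26.0:215', '26.5:228', '27.0:230', '27.5:228', '28.0:230', '28.5:232', '29.0:233', '29.5:233', '30.0:232', '30.5:232', '31.0:232', '31.5:232', '32.0:232', '32.5:232']
```

Projected plug radii are 23.8, 28.7 and 26.2 mm for stands 0, 1 and 2, so they are small, large and medium. The bore's lower edge scales to 26.45 mm radius, which is 53 mm and agrees with the gauge. The medium stand is the one at (0.598, −0.347), so I place the ring there.

Run:
```python
from h import *
g=[.61393,.02402]; s=[.5991,-.34534]
robot.servo_line([*g,.13],velocity=.12)
robot.goto([*s,.13],quat(0)); robot.servo_line([*s,.055],velocity=.12); robot.sleep(.3); st("above")
b=read_wrist_force()[2]
for z in (.032,.026,.022,.019,.0175,.0165,.0158,.0152):
    robot.servo_line([*s,z],velocity=.04); f=read_wrist_force(); print(z,round(read_t(),2),np.round(f,2),np.round(read_position(),5))
    if f[2]-b>5: break
st("end")
```

```text
above 36.26 [ 0.59926 -0.34546  0.05554] F [-0.02  0.22 -0.56] w 0.06387 g 30.0
0.032 36.98 [-0.15 -0.05 -1.31] [ 0.59919 -0.3454   0.03214]
0.026 37.28 [ 0.23 -0.1  -1.51] [ 0.59892 -0.34524  0.02562]
0.022 37.53 [-0.58 -0.07 -0.96] [ 0.59896 -0.34527  0.02168]
0.019 37.78 [-1.23 -0.04 -1.34] [ 0.59901 -0.3453   0.01879]
0.0175 38.03 [-0.63 -0.44 -0.84] [ 0.59907 -0.34532  0.01741]
0.0165 38.28 [ 0.42  0.08 -2.01] [ 0.59906 -0.34533  0.01642]
0.0158 38.53 [-0.23  0.07  2.66] [ 0.5992  -0.34542  0.01606]
0.0152 38.78 [-3.34  1.83  6.85] [ 0.59924 -0.34543  0.01602]
end 38.78 [ 0.59924 -0.34543  0.01602] F [-3.34  1.83  6.85] w 0.0633 g 30.0
```

The ring seated at exactly the expected height (TCP 16.0 mm, underside 14 mm). I release it, lift off and check.

Run:
```python
from h import *
s=[.5991,-.34534]
robot.servo_line([*s,.0162],velocity=.03)
fingers.open_gripper(); robot.sleep(.1); st("open")
robot.servo_line([*s,.08],velocity=.12)
im,i=look(s,.036,name="w_end")
c,r,e,n=edgecircle(im,i,(.5982,-.3465),.036,.032,0,band=.004); print("ring",c,r,e,n,"vs",(.59825,-.34672)); st("")
cv2.imwrite("pics/end.png",cv2.resize(im[20:260,180:460],None,fx=2,fy=2))
```

```text
open 39.79 [ 0.5991  -0.34534  0.01619] F [0.11 0.03 0.24] w 0.09413 g 0.0
ring [ 0.59893594 -0.34776114] 0.030428953596916358 0.00025454570655994316 118 vs (0.59825, -0.34672)
 42.14 [ 0.59824 -0.41941  0.0768 ] F [ 0.   -0.92 -0.12] w 0.0941 g 0.0
```

View pics/end.png

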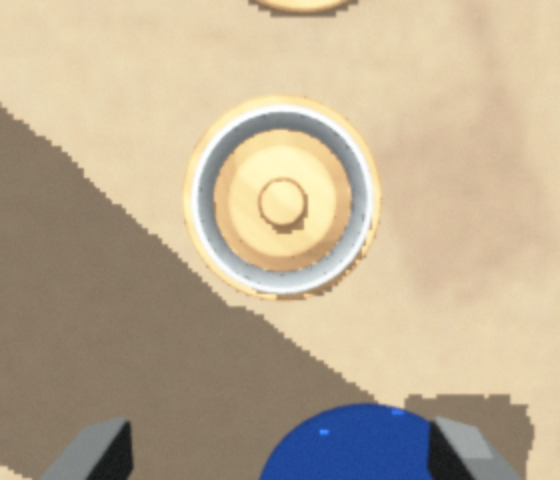

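The picture shows the ring level and concentric round the plug of the medium stand at (282,200), with the gripper clear of it.

```bash
python3 -c "
from plant import *
print(ticket.sign_off(), read_t())"
```

```text
the job is handed in; nothing more can be done
the job is handed in; nothing more can be done
```

The ring stopped at the gauge's middle step, so it is the 53 mm bore; I laid it flat on the medium stand's seat and handed the job in at about 42 s, though early on a finger briefly landed on the scale beside the mat (about 24 N).

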